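Refit the ram in the bench extruder

ROBOT

A 6-joint arm with a two-finger parallel gripper is mounted at the origin on the work surface. World frame = base frame: x ahead of the robot, y to its left, z up, the work surface at z = 0. Lengths are in m, angles in rad, forces in N, time in s.
With the tool pointing down it reaches from about 0.35 to 0.95 m from the base axis. Payload 17.4 kg.
Tool frame: the origin (TCP) lies midway between the tips of the shut fingers; the grasp point (between the pads) lies 19 mm behind it; y points along the fingers, x is the direction in which the jaws open and shut, and the axes are right-handed (so a half turn about y gives the same grasp; the last joint's range is limited). The gripper opens to 93 mm and grips with 3 to 60 N. Pads are 15 mm wide; open, the fingers measure 128 mm over their backs; the gripper's body (75 mm by 188 mm) begins 65 mm behind the grasp point.
Start: joints at [-0.038, 0.116, 1.442, -0, 1.584, -0.038], TCP at [0.675, -0, 0.219] pointing down, gripper open.
Joint ranges: [-2.83, 2.83], [-0.83, 2.19], [0.07, 2.5], [-1.14, 4.28], [0.01, 3], [-2.97, 2.97]. Speed limits (rad/s): [1.89, 1.89, 2.22, 3.14, 3.14, 3.14].

INTERFACE

Orientations are given as a 3x3 rotation matrix whose columns are the frame's x, y, z axes.
In Python, from cell import readout, viewer, order gives the robot as it stands.
- The arm moves only by the tool arm_command, never from a script. Its argument "series" is text: rows parted by semicolons, each of 7 numbers parted by spaces: the turn, a rotation vector about the tool's x, y, z in rad, then the shift along the tool's x, y, z in mm, then the finger opening in mm, from 0 to 93. A call has 1 to 10 rows; each row shifts and turns the commanded pose from where the row before left it, along the tool's axes as they then stand; what a row does not reach is not made up. A row lasts 1/12 s, in which the tool goes at most 41.7 mm and 7.16 degrees, less where a joint would pass 70% of its speed; a pose out of reach is approached as far as the arm can. A call with a gripper value outside its range is refused whole. The fingers move at their own pace and stop on an object; "force" is the grip in N (left out, the last holds). Time passes only in rows, so rows that do not move let the fingers close. It gives the time, the measured TCP pose, the force and the opening at its end, in the units of the state.
- readout.get_obs(): the state, without advancing time (a new reading comes with each control period).
- viewer.read_camera(name): name is "scene" or "side" or "wrist"; returns the picture (420x560x3 uint8, red, green, blue); there is no depth.
- viewer.calibration(name): a dict with "intrinsics" (3x3 intrinsics, pixels), "rvec" (rotation vector, rad) and "tvec" (3), from world to camera coordinates, as OpenCV has them. Camera axes: x right, y down, z forward; pixel columns grow to the right and rows downward; lengths in m; the calibration is good to about 2 mm. A picture is of the moment at which its call begins: read the wrist's pose just before it. calibration takes no time and is no camera call; for the wrist camera it gives the pose at the moment of the call.
- order.close_job(): hands the job in, once; it reports no verdict.
The state is a dict: "clock": time; "joint_positions": joint angles; "dq": joint speeds; "effort": joint torques, N m; "tool_pos": TCP position; "tcp_rot": TCP orientation; "ft_force": force on the tool from outside, world axes, zero at the start; "wrist_torque": the same for the moment, N m; "gripper_width": opening from 0.0 (shut) to 1.0 (fully open).
Only numpy, scipy, OpenCV 4.12 (cv2) and the standard library are available. Lean on these libraries where they do the work, as an engineer would, in place of code of your own. Each camera call takes 0.05 s, during which the arm holds its last target. There are 200 camera calls.

TASK

Refit the ram in the pottery extruder. Take it from its cradle by the steel shaft ahead of the collar, push it partway into the square barrel and let go; then take the wooden handle behind the collar and press the ram fully home, its collar flat against the barrel and seated with about 20 N (2 kg) of push, never over 26 N, and let go. Leave the other things on the bench undisturbed.

Things in the scene. Friction and masses are not known exactly. Their poses are not given: they have to be found in the camera images.
- extruder: bench extruder, fixed: level aluminium barrel 160 mm long, 56 x 56 mm outside, held by two dark straps on a wooden base (190 x 110 x 16 mm) that begins 20 mm beyond the mouth. Square bore 20.5 mm wide, through, 3 mm chamfer at the mouth, axis 70 mm above the bench; barrel top 98 mm. Origin on the bench below the mouth; x is the level push direction into the bore, z up. Push it with less than 26 N
- mouth (a point): centre of the bore's mouth, 70 mm above the extruder's origin, same axes
- piston (a joint): dark piston in the bore, pushed along by the ram's tip. Value in m: 0 with its near face 60 mm inside the mouth, grows inwards; starts 0 to 0.03, is 0.090 with the ram home, stop at 0.096. It resists with 9 N friction + 40 N/m from 0 + 25 N per m/s and stays where left: the push feels 9 to 13 N until the collar meets the barrel, then climbs steeply
- ram: loose steel ram, 0.2 to 0.4 kg, 230 mm long: shaft 18 x 18 mm and 150 mm long (last 3 mm 16 x 16), collar 38 x 38 x 10 mm, wooden handle 18 x 18 mm and 70 mm long. Origin on its axis in the collar's front face; x along the axis to the tip (tip +150 mm, collar 0 to -10, handle -10 to -80), balance point about +45 mm. Starts level in the cradle, axis 31 mm above the bench
- ram_tip (a point): centre of the ram's tip face, 150 mm ahead of its origin, same axes
- ram_handle (a point): middle of the wooden handle on its axis, 45 mm behind the ram's origin, same axes. Let go partway in, the loose fit (1.25 mm a side) lets the handle droop by about 2 degrees: lift it back in line with the bore before pushing on, for a ram pushed crooked wedges in the bore
- cradle: low wooden cradle, fixed: base 130 x 56 x 6 mm, two notched supports 14 mm thick, 44 mm wide, 30 mm high at x = -45 and +45 mm; notch floor 22 mm high, notch 22 mm wide. Origin on the bench at its centre, x along the ram it holds, towards the tip. The ram's origin starts at x = -60 mm, so its shaft is free from ram x +22 to +98 mm between the supports
- cup: terracotta cup, 72 mm wide, 80 mm high, leave alone; origin under its centre
- jar: white jar, 60 mm wide, 90 mm high, leave alone; origin under its centre
- kidney: black rubber kidney scraper, 92 x 52 x 6 mm, leave alone; origin under its centre
- sponge: round tan sponge, 74 mm wide, 36 mm high, leave alone; origin under its centre
There are look-alikes about, which are no part of the job. Leave any pink look-alike of the extruder alone.

How it is judged:
On the way, in this order (a step that is already met when the one before it is completed fails the run):
1. held by the shaft ahead of the collar, the ram's tip is more than 45 mm inside the bore and within 5 mm of its axis, the ram in line with it (x of ram_tip in the frame of mouth above 0.045 m and angle between the x axis of ram and the x axis of extruder, either way round below 0.06 rad and x of the grasp point in the frame of ram above 0 m and contact force between the fingers and ram above 1 N and y of ram_tip in the frame of mouth between -0.005 and 0.005 m and z of ram_tip in the frame of mouth between -0.005 and 0.005 m), for 0.1 s.
2. the ram is let go partway in, its tip 45 to 135 mm inside the bore (contact force between the fingers and ram below 0.2 N and x of ram_tip in the frame of mouth between 0.045 and 0.135 m), for 0.1 s.
3. touched on the handle side of the collar, the ram is home, its collar within 1.5 mm of the barrel, and pressed against the extruder with more than 15 N (contact force between the fingers and ram above 0.5 N and x of the grasp point in the frame of ram below -0.005 m and x of ram_tip in the frame of mouth above 0.1485 m and contact force between ram and extruder above 15 N), for 0.1 s.
At the end, for the whole second after the job is handed in: the ram's collar lies within 1.5 mm of the barrel's mouth face, its tip within 5 mm of the bore's axis, the ram in line with the bore within 0.03 rad, the piston pushed to 0.086 or more, the ram released and at rest (x of ram_tip in the frame of mouth above 0.1485 m and angle between the x axis of ram and the x axis of extruder, either way round below 0.03 rad and value of joint piston above 0.086 m and linear speed of ram below 0.01 m/s and contact force between the fingers and ram below 0.2 N and y of ram_tip in the frame of mouth between -0.005 and 0.005 m and z of ram_tip in the frame of mouth between -0.005 and 0.005 m); the robot touches nothing.
It fails at once if the robot, its fingers on the ram, pushes it against the extruder (barrel and piston) with more than 26 N (contact force between ram and extruder above 26 N and contact force between the fingers and ram above 5 N).
It fails at once if the cup, jar, kidney or sponge is moved by more than 30 mm (distance of any of cup, jar, kidney, sponge from where it was at the start of the episode above 0.03 m).
It also fails if it takes over 72 s, if anything falls off the work surface, if the arm or the gripper's body presses on something with over 40 N, if the wrist force passes 120 N, or if a joint passes its speed limit or range.

## Working session

There is one attempt and no reset: what is moved stays moved. The work goes in short steps, Python scripts to look and compute and a tool call to move; the robot and the scene stay as the last step left them, time stands still between calls to the robot, and variables do not carry over. Pictures are saved under pics/ and viewed, about 8 in all and at most 12, crops included, and the job is handed in when it is done.

Besides the shell and the picture viewer there is one more tool, called after "Emit:" by a JSON object that holds its "op" and its "data". arm_command: Moves the arm, as the interface text tells. Its arguments: {"type":"object","properties":{"series":{"type":"string"},"force":{"type":"number"}},"required":["series"]}

```bash
mkdir -p pics; ls
python3 - <<'E'
from cell import readout, viewer
import cv2
o=readout.get_obs();print(o)
for n in ("scene","side","wrist"):
    c=viewer.calibration(n);print(n,c)
    cv2.imwrite(f"pics/{n}0.png",cv2.resize(viewer.read_camera(n)[:,:,::-1],None,fx=1.42,fy=1.42,interpolation=cv2.INTER_CUBIC))
E
```

```text
pics
{'clock': 0.0, 'joint_positions': array([-3.78117523e-02,  1.16503573e-01,  1.44225953e+00, -3.65643931e-05,
        1.58398451e+00, -3.78172447e-02]), 'dq': array([-0.00042231,  0.0003288 , -0.00085698, -0.00019138,  0.00026473,
       -0.00074688]), 'effort': array([-2.39607485e-03, -7.21266031e+01, -6.22611737e+01,  7.77577632e-02,
        2.38535833e-02, -2.17692599e-05]), 'tool_pos': array([ 6.74802543e-01, -2.04562012e-05,  2.17896879e-01]), 'tcp_rot': array([[ 9.99999332e-01, -1.15551680e-03, -5.02712262e-06],
       [ 5.03535972e-06,  7.12558432e-06,  1.00000000e+00],
       [-1.15551676e-03, -9.99999332e-01,  7.13139801e-06]]), 'ft_force': array([ 0.19700731, -0.34742344, -0.06443017]), 'wrist_torque': array([-0.00146526,  0.01144882,  0.02503522]), 'gripper_width': 1.0030291893736143}
scene {'intrinsics': array([[482.40293303,   0.        , 277.82794688],
       [  0.        , 482.40293303, 209.30882153],
       [  0.        ,   0.        ,   1.        ]]), 'rvec': array([ 2.02482661,  0.69681094, -0.36853792]), 'tvec': array([-0.45647241, -0.13108352,  1.75626143])}
side {'intrinsics': array([[477.25821935,   0.        , 278.6186753 ],
       [  0.        , 477.25821935, 210.30362726],
       [  0.        ,   0.        ,   1.        ]]), 'rvec': array([ 0.4399795 , -2.85141396,  0.9944366 ]), 'tvec': array([0.5735762, 0.2018154, 1.3118202])}
wrist {'intrinsics': array([[330.05686354,   0.        , 286.38178171],
       [  0.        , 330.05686354, 214.71042438],
       [  0.        ,   0.        ,   1.        ]]), 'rvec': array([-2.86280117e+00, -2.09895402e-03, -1.34836452e-05]), 'tvec': array([-0.67577348, -0.0334322 ,  0.3908817 ])}
```

View pics/scene0.png

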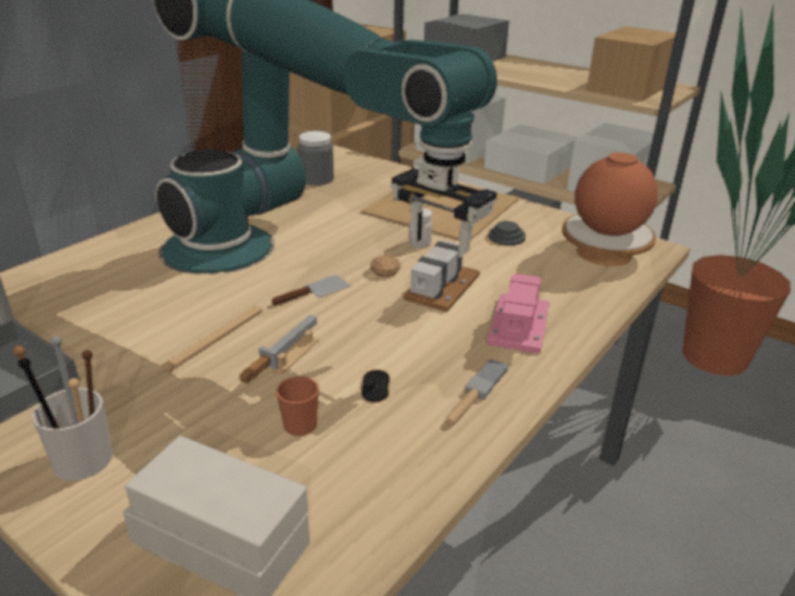

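View pics/side0.png

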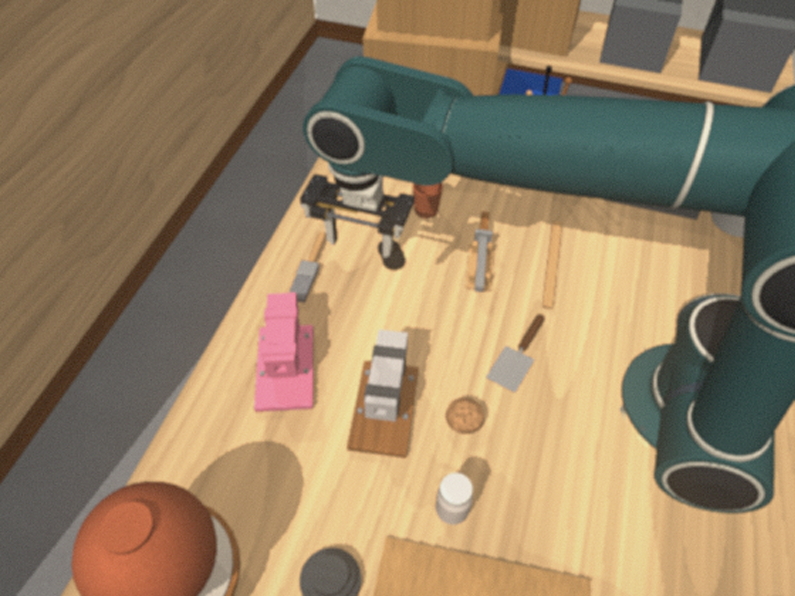

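The scene view shows the grey extruder at (440,270), with its mouth facing the ram cradle at (285,345). The pink look-alike is to its right. The side view shows the same layout, with the mouth at (390,337) and the ram tip at (482,288). I'll enlarge both.

Run:
```python
import cv2
from cell import viewer
def crop(n,x,y,w,h,s):
    im=viewer.read_camera(n)[y:y+h,x:x+w,::-1]
    im=cv2.resize(im,None,fx=s,fy=s,interpolation=cv2.INTER_CUBIC)
    cv2.imwrite(f"pics/{n}1.png",im)
crop("scene",165,165,180,110,4.4)
crop("side",245,140,120,190,3.1) if 0 else crop("side",240,145,160,180,3.3)
```

```text
(no output)
```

View pics/scene1.png

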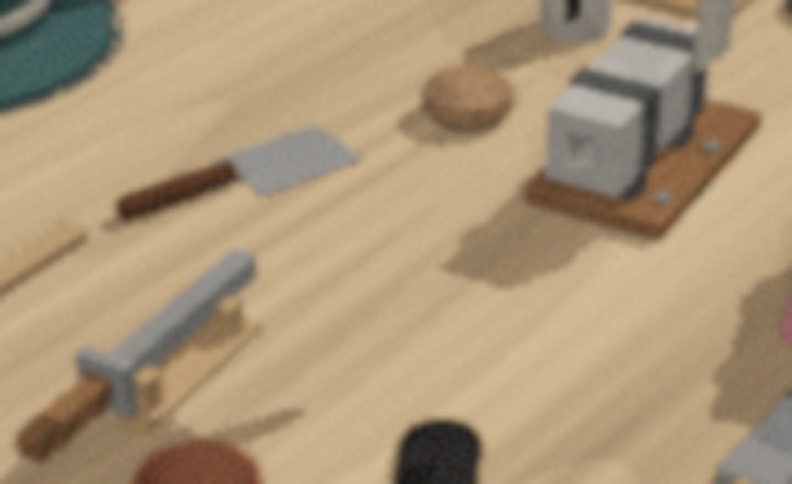

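View pics/side1.png

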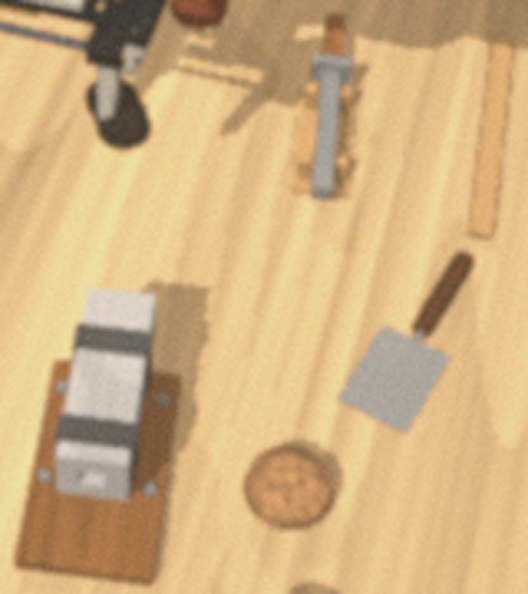

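```bash
cat > h.py <<'E'
import numpy as np, cv2
from scipy.optimize import least_squares
from cell import viewer, readout
def proj(c,P): return cv2.projectPoints(np.array(P,float),c["rvec"],c["tvec"],c["intrinsics"],None)[0][:,0]
def T(p,P,z=0):
    c,s=np.cos(p[2]),np.sin(p[2]); P=np.array(P,float)
    return np.c_[p[0]+c*P[:,0]-s*P[:,1],p[1]+s*P[:,0]+c*P[:,1],P[:,2]+z]
def fit(views,p0,z=0):
    """views: list of (calib, [(model mm xyz, pixel)])"""
    f=lambda p:np.concatenate([(proj(c,T(p,np.array([m for m,_ in l])/1000,z))-[q for _,q in l]).ravel() for c,l in views])
    r=least_squares(f,p0,loss="soft_l1"); print(np.round(r.x,4),"yaw deg",np.round(np.degrees(r.x[2]),2)); print(np.round(r.fun.reshape(-1,2),1).tolist()); return r.x
def ray(c,uv,z):
    R=cv2.Rodrigues(c["rvec"])[0]; C=-R.T@c["tvec"]; d=R.T@np.linalg.inv(c["intrinsics"])@[*uv,1]
    return C+d*(z-C[2])/d[2]
E
python3 - <<'E'
from h import *
sc,sd=viewer.calibration("scene"),viewer.calibration("side")
S=lambda u,v:((u+.5)/4.4-.5+165,(v+.5)/4.4-.5+165)
D=lambda u,v:((u+.5)/3.3-.5+240,(v+.5)/3.3-.5+145)
print("extruder");e=fit([(sc,[((0,28,98),S(552,100)),((0,-28,98),S(645,110)),((0,28,42),S(548,178)),((0,0,70),S(580,148)),((20,55,16),S(528,187)),((20,-55,16),S(658,231)),((210,-55,16),S(759,118))]),
 (sd,[((0,28,98),D(156,293)),((0,-28,98),D(89,289)),((160,-28,98),D(57,455)),((160,28,98),D(131,465)),((20,55,16),D(182,378)),((210,55,16),D(155,583)),((210,-55,16),D(17,568)),((20,-55,16),D(55,362))])],[.7,0,1.57])
print("ram");r=fit([(sc,[((150,0,9),S(243,256)),((-80,0,-9),S(28,450)),((-10,19,19),S(82,350))]),
 (sd,[((150,9,9),D(334,186)),((150,-9,9),D(314,185)),((-10,19,19),D(354,57)),((-10,-19,19),D(315,54)),((-80,0,9),D(336,15))])],[.5,-.2,1.57],.031)
for n,c,p,z in [("cup",sc,(298/1.42,385/1.42),.08),("kidney",sd,D(125,120),.006),("sponge",sd,D(290,480),.036),("jar",sd,(455/1.42,487/1.42),.09),("pinkmouth",sd,(283/1.42,295/1.42),.098)]: print(n,np.round(ray(c,p,z),3))
E
```

```text
extruder
[0.5833 0.0823 1.7491] yaw deg 100.22
[[-1.3, 1.1], [-5.8, 3.2], [-0.9, -0.8], [0.3, 0.4], [-1.4, -0.8], [0.6, -2.0], [-0.1, -2.3], [-0.5, 1.2], [-0.7, 0.2], [-0.0, 1.5], [-0.2, 1.0], [-0.3, -0.8], [0.2, -0.6], [-0.4, -1.1], [-0.6, -0.3]]
ram
[ 0.4801 -0.2727  1.7404] yaw deg 99.72
[[-0.1, -1.7], [-0.2, 2.0], [-2.7, 0.1], [-0.4, 1.2], [-0.3, 0.9], [-0.3, 0.3], [-0.4, 0.0], [-0.0, -0.5]]
cup [ 0.632 -0.345  0.08 ]
kidney [ 0.661 -0.179  0.006]
sponge [0.413 0.173 0.036]
jar [0.393 0.343 0.09 ]
pinkmouth [0.816 0.063 0.098]
```

Extruder at (0.583, 0.082), yaw 100.2°. Ram at (0.480, -0.273), yaw 99.7°. Next I'll look at the extruder from above.

Emit:
{"op": "arm_command", "data": {"series": "0 0 0 -20 0 24 93;0 0 0 -20 0 24 93;0 0 0 -20 0 24 93;0 0 0 -20 0 24 93;0 0 0 -19 0 25 93;0 -0.088 0 0 0 0 93;0 -0.088 0 0 0 0 93;0 0 0 0 0 0 93;0 0 0 0 0 0 93"}}

```text
clock: 1.0
tool_pos: [0.576, 0.121, 0.2186]
tcp_rot: [[0.985, -0.0, -0.173], [0.173, -0.0, 0.985], [-0.0, -1.0, -0.0]]
ft_force: [-0.4, 0.0, 0.8]
gripper_width: 0.999
```

Run:
```python
from h import *
o=readout.get_obs();c=viewer.calibration("wrist");im=viewer.read_camera("wrist")
np.savez("w1.npz",**c);print(o["clock"],o["tool_pos"],o["tcp_rot"].round(3))
print(proj(c,T([.5833,.0823,1.7491],np.array([(0,28,98),(0,-28,98),(160,28,98),(160,-28,98),(20,55,16),(20,-55,16)])/1000)).round(1).tolist())
cv2.imwrite("pics/w1.png",cv2.resize(im[:,:,::-1],None,fx=1.42,fy=1.42,interpolation=cv2.INTER_CUBIC))
```

```text
1.0 [0.5759866  0.12100182 0.21862573] [[ 0.985 -0.    -0.173]
 [ 0.173 -0.     0.985]
 [-0.    -1.    -0.   ]]
[[255.8, 249.1], [315.7, 248.9], [250.0, 62.7], [319.9, 62.4], [238.2, 206.4], [333.3, 206.1]]
```

View pics/w1.png

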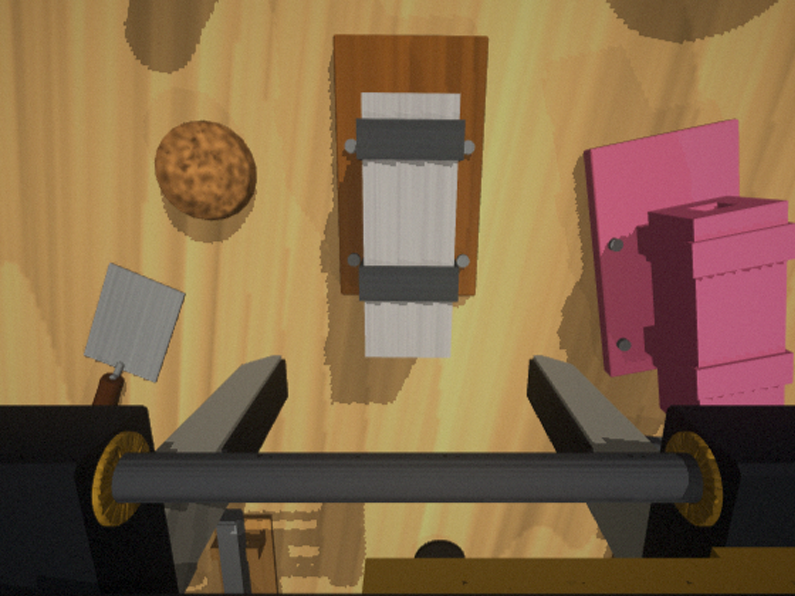

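The wrist view is clear. The barrel top runs from the mouth edge at (365..451,357) to the far edge at (361..460,93), and the base corners are visible. I'll fit from these, then move over the ram.

Run:
```python
from h import *
c=dict(np.load("w1.npz")); W=lambda u,v:((u+.5)/1.42-.5,(v+.5)/1.42-.5)
L=[((0,28,98),W(365,357)),((0,-28,98),W(451,357)),((160,28,98),W(361,93)),((160,-28,98),W(460,93)),((20,55,16),W(341,295)),((20,-55,16),W(476,295)),((210,55,16),W(334,35)),((210,-55,16),W(488,37))]
e=fit([(c,L)],[.58,.08,1.75])
fit([(c,L[:4])],[.58,.08,1.75])
for q in [(218,520),(242,520),(230,595)]: print(ray(c,W(*q),.04).round(4))
```

```text
[0.5853 0.0803 1.7382] yaw deg 99.59
[[0.6, -0.2], [-0.1, 0.2], [0.1, 0.0], [0.2, 0.6], [-0.2, 0.2], [-0.3, 0.9], [-1.2, -0.6], [0.4, -1.1]]
[0.5851 0.0804 1.7385] yaw deg 99.61
[[0.5, -0.3], [-0.3, 0.1], [-0.1, -0.2], [-0.0, 0.4]]
[ 0.4512 -0.1244  0.04  ]
[ 0.4721 -0.1207  0.04  ]
[ 0.4676 -0.2064  0.04  ]
```

Emit:
{"op": "arm_command", "data": {"series": "0 0 0 -14 0 -36 93;0 0 0 -14 0 -36 93;0 0 0 -14 0 -36 93;0 0 0 -15 0 -36 93;0 0 0 -15 0 -36 93;0 0 0 -15 0 -36 93;0 0 0 -15 0 -36 93;0 0 0 -15 0 -30 93;0 0 0 -15 0 -30 93;0 0 0 -15 0 -12 93"}}

```text
clock: 1.88
tool_pos: [0.4872, -0.2271, 0.2183]
tcp_rot: [[0.985, -0.001, -0.17], [0.17, -0.0, 0.985], [-0.001, -1.0, -0.0]]
ft_force: [0.6, 1.2, 0.2]
gripper_width: 0.997
```

Emit:
{"op": "arm_command", "data": {"series": "0 0 0 -5 0 -30 93;0 0 0 -5 0 -30 93;0 0 0 -4 0 -30 93;0 0 0 0 0 0 93;0 0 0 0 0 0 93"}}

```text
clock: 2.3
tool_pos: [0.4896, -0.3162, 0.218]
tcp_rot: [[0.985, -0.001, -0.17], [0.17, 0.001, 0.985], [-0.001, -1.0, 0.001]]
ft_force: [0.4, 0.8, 0.1]
gripper_width: 1.003
```

Run:
```python
from h import *
o=readout.get_obs();c=viewer.calibration("wrist");im=viewer.read_camera("wrist")
np.savez("w2.npz",**c);print(o["clock"],o["tool_pos"],o["tcp_rot"].round(3))
cv2.imwrite("pics/w2.png",cv2.resize(im[:,:,::-1],None,fx=1.42,fy=1.42,interpolation=cv2.INTER_CUBIC))
```

```text
2.3 [ 0.48956954 -0.31619998  0.21804494] [[ 0.985 -0.001 -0.17 ]
 [ 0.17   0.001  0.985]
 [-0.001 -1.     0.001]]
```

View pics/w2.png

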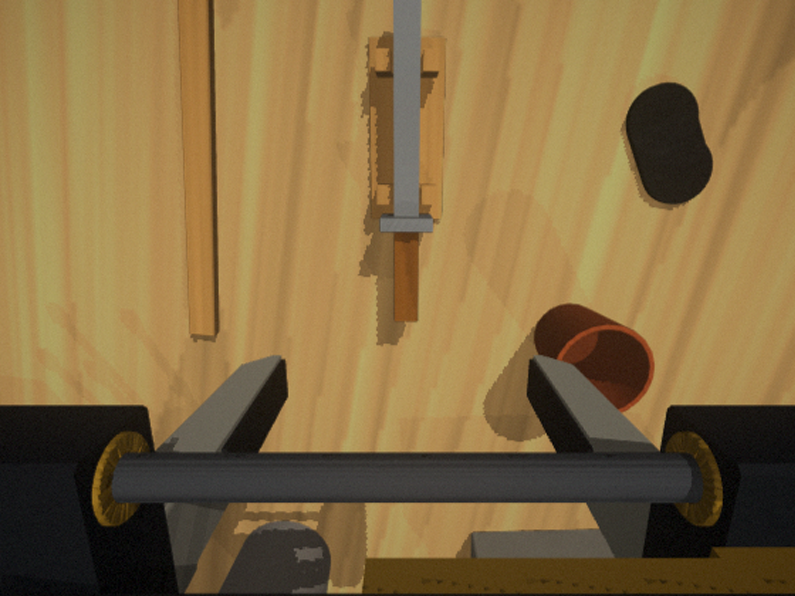

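The wrist view shows the ram straight up the image at u≈406, with the collar top at v 219..231 and the handle end at v 321. The cup (590,370) and kidney (668,145) are well clear.

Run:
```python
from h import *
c=dict(np.load("w2.npz")); W=lambda u,v:((u+.5)/1.42-.5,(v+.5)/1.42-.5)
L=[((-80,9,9),W(394,321)),((-80,-9,9),W(418,321)),((0,19,19),W(380.5,219)),((0,-19,19),W(433,219)),((-10,19,19),W(380,231)),((-10,-19,19),W(433,231)),((130.5,0,9),W(406.5,0))]
r=fit([(c,L[:6])],[.48,-.27,1.74],.031)
a,b=[ray(c,W(u,v),.040) for u,v in((406.5,0),(406,210))];d=a-b;print("shaft yaw",np.degrees(np.arctan2(d[1],d[0])),a,b)
o=readout.get_obs();yaw=np.radians(99.8)
g=T([r[0],r[1],yaw],[[.042,0,.031-.019]])[0];print("TCP goal",g,"tool shift mm",o["tcp_rot"].T@(g-o["tool_pos"])*1000)
```

```text
[ 0.4827 -0.2721  1.7376] yaw deg 99.55
[[0.3, 0.1], [-0.2, 0.2], [-0.6, -1.0], [0.4, -0.8], [-0.1, 0.5], [0.2, 0.8]]
shaft yaw 99.72616717003254 [ 0.45894342 -0.13631972  0.04      ] [ 0.48145391 -0.2676503   0.04      ]
TCP goal [ 0.47554388 -0.2306649   0.012     ] tool shift mm [  0.63759844 206.29330676  85.54526524]
```

Emit:
{"op": "arm_command", "data": {"series": "0 0 0 0.2 0 30 93;0 0 0 0.2 10 30 93;0 0 0 0.2 25 25 93;0 0 0 0 35 0 93;0 0 0 0 35 0 93;0 0 0 0 35 0 93;0 0 0 0 30 0 93;0 0 0 0 25 0 93;0 0 0 0 10 0 93;0 0 0 0 0 0 93"}}

```text
clock: 3.18
tool_pos: [0.4747, -0.2297, 0.0117]
tcp_rot: [[0.985, -0.003, -0.175], [0.175, 0.002, 0.985], [-0.003, -1.0, 0.002]]
ft_force: [-0.1, 0.7, 0.0]
gripper_width: 1.001
```

Emit:
{"op": "arm_command", "data": {"series": "0 0 0 0 0 0 93;0 0 0 0 0 0 10;0 0 0 0 0 0 10;0 0 0 0 0 0 10;0 0 0 0 0 0 10;0 0 0 0 0 0 10;0 0 0 0 0 0 10;0 0 0 0 0 0 10;0 0 0 0 0 0 10", "force": 30}}

```text
clock: 3.93
tool_pos: [0.4757, -0.231, 0.0137]
tcp_rot: [[0.985, -0.0, -0.175], [0.175, 0.0, 0.985], [-0.0, -1.0, 0.0]]
ft_force: [0.6, 0.1, 0.6]
gripper_width: 0.478
```

Emit:
{"op": "arm_command", "data": {"series": "0 0 0 0 0 0 10;0 0 0 0 0 0 10;0 0 0 0 0 0 10;0 0 0 0 0 0 10;0 0 0 0 0 0 10;0 0 0 0 0 0 10;0 0 0 0 0 0 10;0 0 0 0 0 0 10"}}

```text
clock: 4.6
tool_pos: [0.4756, -0.231, 0.0136]
tcp_rot: [[0.985, -0.0, -0.175], [0.175, -0.0, 0.985], [-0.0, -1.0, 0.0]]
ft_force: [-2.2, -1.0, -0.8]
gripper_width: 0.192
```

Emit:
{"op": "arm_command", "data": {"series": "0 0 0 0 0 0 10;0 0 0 0 -10 0 10;0 0 0 0 -20 0 10;0 0 0 0 -20 0 10;0 0 0 0 0 0 10;0 0 0 0 0 0 10"}}

```text
clock: 5.1
tool_pos: [0.4762, -0.2312, 0.0646]
tcp_rot: [[0.985, 0.002, -0.175], [0.175, -0.001, 0.985], [0.002, -1.0, -0.001]]
ft_force: [0.1, -0.2, -3.0]
gripper_width: 0.194
```

Emit:
{"op": "arm_command", "data": {"series": "0 0 0 20 0 17 10;0 0 0 27 0 23 10;0 0 0 27 0 23 10;0 0 0 27 0 23 10;0 0 0 27 0 23 10;0 0 0 20 4 18 10;0 0.008 0 12.8 8 12.7 10;0 0 0 0 0 0 10;0 0 0 0 0 0 10;0 0 0 0 0 0 10"}}

```text
clock: 5.93
tool_pos: [0.6089, -0.0655, 0.0506]
tcp_rot: [[0.986, -0.002, -0.167], [0.167, 0.0, 0.986], [-0.001, -1.0, 0.0]]
ft_force: [-0.7, -0.5, -2.4]
gripper_width: 0.191
```

Run:
```python
from h import *
o=readout.get_obs();c=viewer.calibration("wrist");im=viewer.read_camera("wrist")
sd=viewer.calibration("side");ims=viewer.read_camera("side")
np.savez("w3.npz",**c);print(o["clock"],o["tool_pos"],o["tcp_rot"].round(4))
# predicted features
p=[.5853,.0803,1.7382]
print("mouth top",(proj(c,T(p,[[0,.028,.098],[0,-.028,.098]]))).round(1).tolist())
R=o["tcp_rot"];tp=o["tool_pos"]
P=[tp+R@np.array([x,-.0173-.009,z]) for x,z in((.009,.108),(-.009,.108),(.009,.06),(-.009,.06))]
print("tip pred",proj(c,P).round(1).tolist())
w=im[0:260,150:430,::-1];w=cv2.resize(w,None,fx=2.85,fy=2.85,interpolation=cv2.INTER_CUBIC)[:600]
cv2.imwrite("pics/w3.png",w)
cv2.imwrite("pics/s3.png",cv2.resize(ims[190:300,230:330,::-1],None,fx=5,fy=5,interpolation=cv2.INTER_CUBIC))
```

```text
5.9333 [ 0.60890192 -0.06549813  0.05063697] [[ 9.859e-01 -1.500e-03 -1.675e-01]
 [ 1.675e-01  1.000e-04  9.859e-01]
 [-1.500e-03 -1.000e+00  4.000e-04]]
mouth top [[190.7, -137.5], [384.7, -137.0]]
tip pred [[307.9, 34.1], [260.9, 34.0], [305.7, 160.2], [263.1, 160.2]]
```

View pics/w3.png

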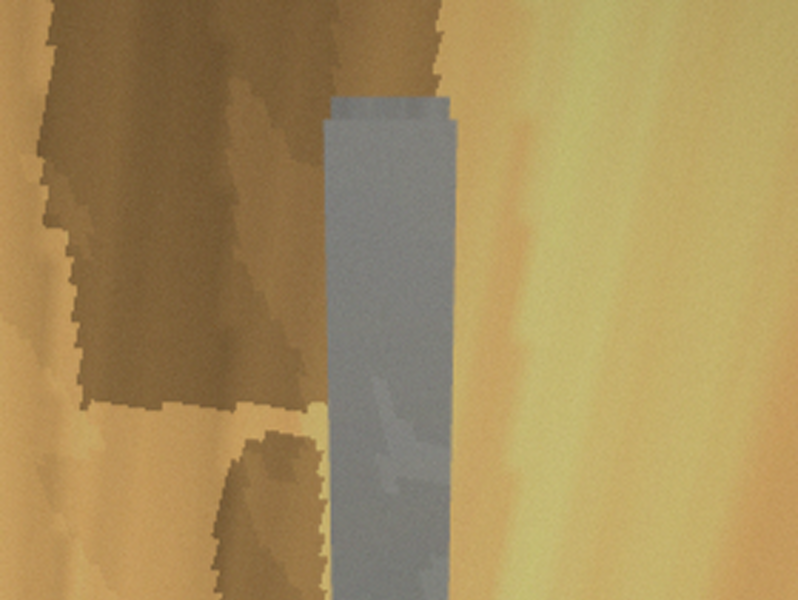

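The tip sits at v=34 as predicted and 2 px right of prediction. That means a wrist-camera lateral bias of about 1 mm, which agrees with the scene/side fit. I'll settle the arm and check the pose.

Emit:
{"op": "arm_command", "data": {"series": "0 0 0 0 0 0 10;0 0 0 0 0 0 10;0 0 0 0 0 0 10;0 0 0 0 0 0 10"}}

```text
clock: 6.37
tool_pos: [0.6095, -0.0656, 0.0519]
tcp_rot: [[0.986, 0.0, -0.167], [0.167, -0.0, 0.986], [0.0, -1.0, -0.0]]
ft_force: [0.6, -0.1, -2.3]
gripper_width: 0.193
```

View pics/s3.png

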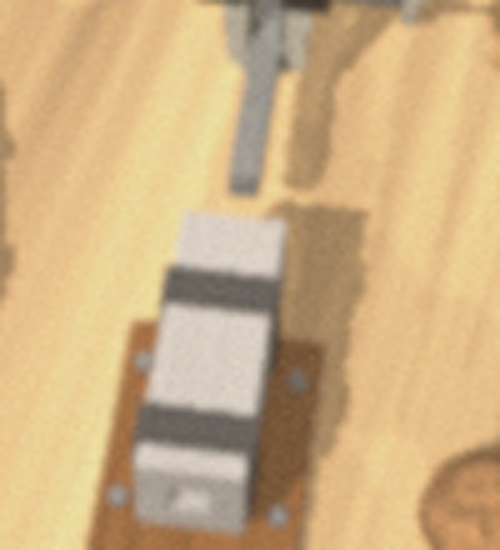

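The side view shows the tip (231..257,185) lined up with the barrel mouth edge (184..287,215). I'll check that numerically.

Run:
```python
from h import *
sd=viewer.calibration("side");o=readout.get_obs();R=o["tcp_rot"];tp=o["tool_pos"]
f=lambda P:((proj(sd,P)-[230,190]+.5)*5-.5).round(1).tolist()
print("tip pred",f([tp+R@np.array([x,y,.108]) for y in(-.0263,-.0083) for x in(.008,-.008)]))
for p in([.584,.0801,1.7388],):
  print("barrel pred",f(T(p,np.array([(0,28,98),(0,-28,98),(160,28,98),(160,-28,98),(160,28,42),(160,-28,42)])/1000)))
  d=tp-[p[0],p[1],0];print("lateral,z",(R.T@d*1000).round(2))
```

```text
tip pred [[226.6, 177.3], [255.0, 180.6], [226.5, 196.4], [254.6, 199.6]]
barrel pred [[284.0, 221.9], [181.4, 210.0], [244.1, 480.7], [133.3, 466.9], [243.1, 534.5], [136.2, 521.0]]
lateral,z [   0.85  -51.85 -147.91]
```

Tip and mouth agree to within about 0.5 mm. I'll correct by x -0.6 and up 0.8, then advance to just inside the mouth and read the forces.

Emit:
{"op": "arm_command", "data": {"series": "0 0 0 -0.6 -0.8 5 10;0 0 0 0 0 12 10;0 0 0 0 0 12 10;0 0 0 0 0 8 10;0 0 0 0 0 5 10;0 0 0 0 0 5 10;0 0 0 0 0 3 10;0 0 0 0 0 0 10;0 0 0 0 0 0 10"}}

```text
clock: 7.12
tool_pos: [0.6006, -0.0161, 0.0525]
tcp_rot: [[0.986, 0.0, -0.167], [0.167, -0.0, 0.986], [0.0, -1.0, -0.0]]
ft_force: [-0.0, -0.6, -3.1]
gripper_width: 0.193
```

Emit:
{"op": "arm_command", "data": {"series": "0 0 0 0 0 4 10;0 0 0 0 0 4 10;0 0 0 0 0 4 10;0 0 0 0 0 4 10;0 0 0 0 0 0 10;0 0 0 0 0 0 10"}}

```text
clock: 7.62
tool_pos: [0.5979, -0.0001, 0.0525]
tcp_rot: [[0.986, 0.0, -0.168], [0.168, -0.0, 0.986], [0.0, -1.0, -0.0]]
ft_force: [-0.1, -0.4, -2.9]
gripper_width: 0.189
```

No contact forces and the tip is about 26 mm in. I'll continue.

Emit:
{"op": "arm_command", "data": {"series": "0 0 0 0 0 4 10;0 0 0 0 0 6 10;0 0 0 0 0 6 10;0 0 0 0 0 6 10;0 0 0 0 0 4 10;0 0 0 0 0 2 10;0 0 0 0 0 0 10;0 0 0 0 0 0 10"}}

```text
clock: 8.28
tool_pos: [0.5932, 0.0274, 0.0525]
tcp_rot: [[0.986, 0.0, -0.168], [0.168, -0.0, 0.986], [-0.0, -1.0, -0.0]]
ft_force: [-0.3, 0.2, -3.3]
gripper_width: 0.191
```

Emit:
{"op": "arm_command", "data": {"series": "0 0 0 0 0 3 10;0 0 0 0 0 4 10;0 0 0 0 0 4 10;0 0 0 0 0 4 10;0 0 0 0 0 4 10;0 0 0 0 0 2 10;0 0 0 0 0 0 10;0 0 0 0 0 0 10"}}

```text
clock: 8.95
tool_pos: [0.5897, 0.0479, 0.0525]
tcp_rot: [[0.986, 0.0, -0.167], [0.167, -0.001, 0.986], [0.0, -1.0, -0.001]]
ft_force: [0.5, -3.5, -3.5]
gripper_width: 0.192
```

Emit:
{"op": "arm_command", "data": {"series": "0 0 0 0 0 3 10;0 0 0 0 0 3 10;0 0 0 0 0 3 10;0 0 0 0 0 1 10;0 0 0 0 0 0 10;0 0 0 0 0 0 10;0 0 0 0 0 0 10"}}

```text
clock: 9.53
tool_pos: [0.5882, 0.0573, 0.0525]
tcp_rot: [[0.986, 0.0, -0.167], [0.167, -0.001, 0.986], [0.0, -1.0, -0.001]]
ft_force: [1.3, -7.7, -2.9]
gripper_width: 0.192
```

Depth is about 85 mm and the piston is resisting with about 8 N. I'll let go now.

Emit:
{"op": "arm_command", "data": {"series": "0 0 0 0 0 0 64;0 0 0 0 0 0 64;0 0 0 0 0 0 64;0 0 0 0 0 0 64;0 0 0 0 0 0 64;0 0 0 0 0 0 64;0 0 0 0 0 0 64;0 0 0 0 0 0 64;0 0 0 0 0 0 64;0 0 0 0 0 0 64"}}

```text
clock: 10.37
tool_pos: [0.588, 0.0578, 0.0524]
tcp_rot: [[0.986, -0.0, -0.167], [0.167, -0.0, 0.986], [-0.0, -1.0, -0.0]]
ft_force: [0.1, 0.4, 0.1]
gripper_width: 0.687
```

Emit:
{"op": "arm_command", "data": {"series": "0 0 0 0 0 -8 64;0 0 0 0 0 -15 64;0 0 0 0 0 -20 64;0 0 0 0 0 -20 64;0 0 0 0 0 -15 64;0 0 0 0 4.8 -9 64;0 0 0 0 0 0 64;0 0 0 0 0 0 64"}}

```text
clock: 11.03
tool_pos: [0.6023, -0.0281, 0.0471]
tcp_rot: [[0.986, -0.001, -0.166], [0.166, 0.0, 0.986], [-0.001, -1.0, 0.0]]
ft_force: [-0.1, 0.7, -0.5]
gripper_width: 0.687
```

Run:
```python
from h import *
o=readout.get_obs();c=viewer.calibration("wrist");im=viewer.read_camera("wrist")
np.savez("w4.npz",**c);print(o["clock"],o["tool_pos"],o["tcp_rot"].round(4),o["gripper_width"])
R=o["tcp_rot"];tp=o["tool_pos"]
for n,y,dx in(("level",-.0173-.0048,0),("droop",-.0173,.0)):
  print(n,(proj(c,[tp+R@np.array([x,y-.019,z]) for x in(-.019,.019) for z in(.045,.035)])*1.42).round(1).tolist())
cv2.imwrite("pics/w4.png",cv2.resize(im[:,:,::-1],None,fx=1.42,fy=1.42,interpolation=cv2.INTER_CUBIC))
```

```text
11.0333 [ 0.60232196 -0.02808367  0.0470656 ] [[ 9.861e-01 -9.000e-04 -1.663e-01]
 [ 1.663e-01  3.000e-04  9.861e-01]
 [-9.000e-04 -1.000e+00  4.000e-04]] 0.6867391536788302
level [[334.8, 288.4], [336.2, 322.8], [472.3, 288.5], [470.9, 322.9]]
droop [[337.2, 284.3], [338.6, 317.6], [470.0, 284.5], [468.7, 317.8]]
```

View pics/w4.png

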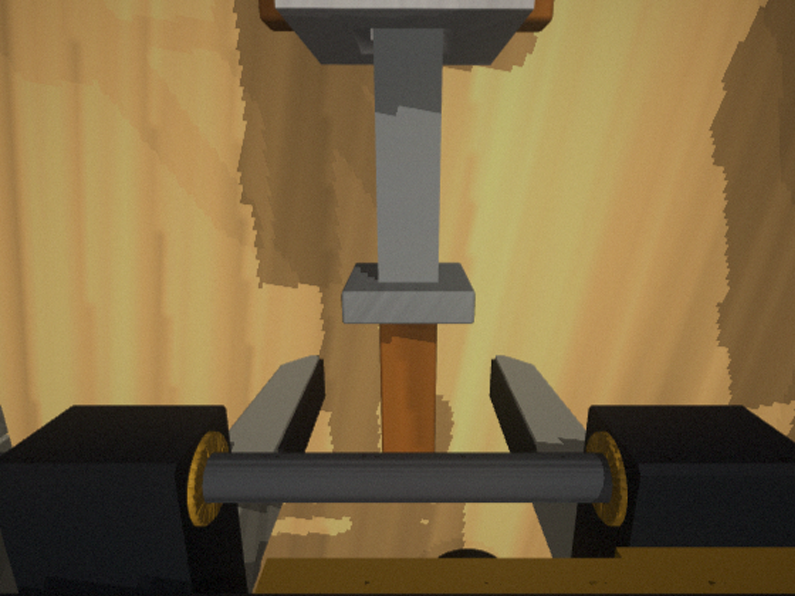

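The handle is between the open fingers at (408,400). The collar front edge (343..475,291) matches the expected droop, and the ram is about 2 mm further back than assumed. Gripping the handle.

Emit:
{"op": "arm_command", "data": {"series": "0 0 0 0 0 0 10;0 0 0 0 0 0 10;0 0 0 0 0 0 10;0 0 0 0 0 0 10;0 0 0 0 0 0 10;0 0 0 0 0 0 10;0 0 0 0 0 0 10;0 0 0 0 0 0 10;0 0 0 0 0 0 10;0 0 0 0 0 0 10", "force": 50}}

```text
clock: 11.92
tool_pos: [0.6026, -0.028, 0.0476]
tcp_rot: [[0.986, -0.0, -0.167], [0.167, 0.0, 0.986], [-0.0, -1.0, 0.0]]
ft_force: [-0.4, 0.3, 0.1]
gripper_width: 0.189
```

Emit:
{"op": "arm_command", "data": {"series": "0 0 0 0 0 0 10;0 0 0 0 0 0 10;0 0 0 0 0 0 10;0 0 0 0 0 0 10"}}

```text
clock: 12.25
tool_pos: [0.6026, -0.0279, 0.0477]
tcp_rot: [[0.986, 0.0, -0.167], [0.167, 0.0, 0.986], [0.0, -1.0, 0.0]]
ft_force: [-0.4, 0.5, 0.6]
gripper_width: 0.189
```

Emit:
{"op": "arm_command", "data": {"series": "-0.008 0 0 0 -1.2 0 10;-0.008 0 0 0 -1.2 0 10;-0.008 0 0 0 -1.2 0 10;-0.0075 0 0 0 -1.2 0 10;0 0 0 0 0 0 10;0 0 0 0 0 0 10;0 0 0 0 0 0 10"}}

```text
clock: 12.83
tool_pos: [0.6025, -0.0281, 0.0524]
tcp_rot: [[0.986, 0.005, -0.167], [0.167, -0.031, 0.985], [-0.0, -0.999, -0.032]]
ft_force: [0.9, -3.7, -2.4]
gripper_width: 0.191
```

```bash
python3 -c "
from cell import readout
o=readout.get_obs();print(o['tool_pos'],o['tcp_rot'].round(4),o['ft_force'],o['wrist_torque'])"
```

```text
[ 0.60253728 -0.02805561  0.05238172] [[ 9.859e-01  5.200e-03 -1.671e-01]
 [ 1.672e-01 -3.130e-02  9.854e-01]
 [-2.000e-04 -9.995e-01 -3.170e-02]] [ 0.93873473 -3.66656813 -2.36821552] [-0.79932841 -0.15599566 -0.02812736]
```

Lifted in line, with torque consistent with the ram's weight alone. About 66 mm remain, so I'll push level in steps.

Emit:
{"op": "arm_command", "data": {"series": "0 0 0 0 -0.1 3 10;0 0 0 0 -0.1 3 10;0 0 0 0 -0.1 3 10;0 0 0 0 -0.1 3 10;0 0 0 0 -0.1 3 10;0 0 0 0 -0.1 3 10;0 0 0 0 0 0 10"}}

```text
clock: 13.42
tool_pos: [0.5996, -0.0107, 0.0525]
tcp_rot: [[0.986, 0.005, -0.167], [0.167, -0.032, 0.985], [-0.0, -0.999, -0.033]]
ft_force: [0.7, -6.8, -2.8]
gripper_width: 0.184
```

Emit:
{"op": "arm_command", "data": {"series": "0 0 0 0 -0.1 3 10;0 0 0 0 -0.1 3 10;0 0 0 0 -0.1 3 10;0 0 0 0 -0.1 3 10;0 0 0 0 -0.1 3 10;0 0 0 0 -0.1 3 10;0 0 0 0 0 0 10"}}

```text
clock: 14.0
tool_pos: [0.5966, 0.007, 0.0525]
tcp_rot: [[0.986, 0.005, -0.167], [0.167, -0.032, 0.985], [-0.0, -0.999, -0.033]]
ft_force: [-0.1, -7.5, -1.1]
gripper_width: 0.187
```

```bash
python3 -c "
from cell import readout
o=readout.get_obs();print(o['tool_pos'],o['tcp_rot'].round(4),o['ft_force'],o['wrist_torque'])"
```

```text
[0.59663433 0.00701166 0.05253237] [[ 0.986   0.0055 -0.1669]
 [ 0.167  -0.0325  0.9854]
 [-0.     -0.9995 -0.0329]] [-0.08147059 -7.54896012 -1.09316055] [-1.42637593 -0.25568891 -0.04364142]
```

Emit:
{"op": "arm_command", "data": {"series": "0 0 0 0 -0.1 3 10;0 0 0 0 -0.1 3 10;0 0 0 0 -0.1 3 10;0 0 0 0 -0.1 3 10;0 0 0 0 -0.1 3 10;0 0 0 0 -0.1 3 10;0 0 0 0 -0.06 2 10;0 0 0 0 -0.06 2 10;0 0 0 0 0 0 10"}}

```text
clock: 14.75
tool_pos: [0.593, 0.0285, 0.0525]
tcp_rot: [[0.986, 0.005, -0.167], [0.167, -0.033, 0.985], [-0.0, -0.999, -0.033]]
ft_force: [2.3, -9.5, -2.6]
gripper_width: 0.188
```

Run:
```python
from h import *
o=readout.get_obs();c=viewer.calibration("wrist");im=viewer.read_camera("wrist")
print(o["clock"],o["tool_pos"],o["ft_force"],o["wrist_torque"],o["gripper_width"])
cv2.imwrite("pics/w5.png",cv2.resize(im[60:330,200:380,::-1],None,fx=2.2,fy=2.2,interpolation=cv2.INTER_CUBIC))
```

```text
14.75 [0.59295687 0.02846092 0.05254123] [ 2.31256187 -9.52087481 -2.64981311] [-1.79746632 -0.32283713 -0.03827457] 0.18791563231856365
```

View pics/w5.png

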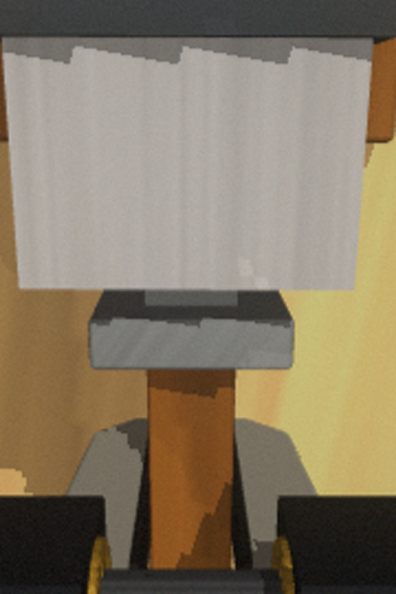

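Nearly home: the collar front edge (v 319) is just short of the mouth edge (v 290), leaving a gap of about 8–9 mm. I'll take it slowly from here.

Emit:
{"op": "arm_command", "data": {"series": "0 0 0 0 -0.03 1 10;0 0 0 0 -0.03 1 10;0 0 0 0 -0.03 1 10;0 0 0 0 -0.03 1 10;0 0 0 0 -0.03 1 10;0 0 0 0 -0.03 1 10;0 0 0 0 0 0 10"}}

```text
clock: 15.38
tool_pos: [0.592, 0.0342, 0.0525]
tcp_rot: [[0.986, 0.005, -0.167], [0.167, -0.033, 0.985], [-0.0, -0.999, -0.033]]
ft_force: [1.6, -11.7, -2.7]
gripper_width: 0.189
```

Emit:
{"op": "arm_command", "data": {"series": "0 0 0 0 -0.03 0.5 10;0 0 0 0 0 0.5 10;0 0 0 0 0 0 10"}}

```text
clock: 15.63
tool_pos: [0.5919, 0.0351, 0.0526]
tcp_rot: [[0.986, 0.006, -0.167], [0.167, -0.033, 0.985], [-0.0, -0.999, -0.033]]
ft_force: [1.8, -12.4, -2.0]
gripper_width: 0.188
```

Emit:
{"op": "arm_command", "data": {"series": "0 0 0 0 -0.03 0.5 10;0 0 0 0 0 0.5 10;0 0 0 0 0 0 10"}}

```text
clock: 15.88
tool_pos: [0.5917, 0.0361, 0.0525]
tcp_rot: [[0.986, 0.006, -0.167], [0.167, -0.033, 0.985], [-0.0, -0.999, -0.033]]
ft_force: [2.5, -11.7, -2.2]
gripper_width: 0.194
```

Emit:
{"op": "arm_command", "data": {"series": "0 0 0 0 -0.02 0.4 10;0 0 0 0 0 0 10;0 0 0 0 0 0 10"}}

```text
clock: 16.13
tool_pos: [0.5916, 0.0363, 0.0525]
tcp_rot: [[0.986, 0.006, -0.167], [0.167, -0.033, 0.985], [-0.0, -0.999, -0.034]]
ft_force: [2.0, -13.8, -2.6]
gripper_width: 0.186
```

Run:
```python
from h import *
o=readout.get_obs();c=viewer.calibration("wrist");im=viewer.read_camera("wrist")
print(o["clock"],o["tool_pos"],o["ft_force"],o["tcp_rot"][:,2]@o["ft_force"])
cv2.imwrite("pics/w6.png",cv2.resize(im[150:270,220:360,::-1],None,fx=4.5,fy=4.5,interpolation=cv2.INTER_CUBIC))
```

```text
16.1333 [0.59164229 0.03625818 0.05253669] [  1.96640582 -13.77096628  -2.6247535 ] -13.809606139092118
```

View pics/w6.png

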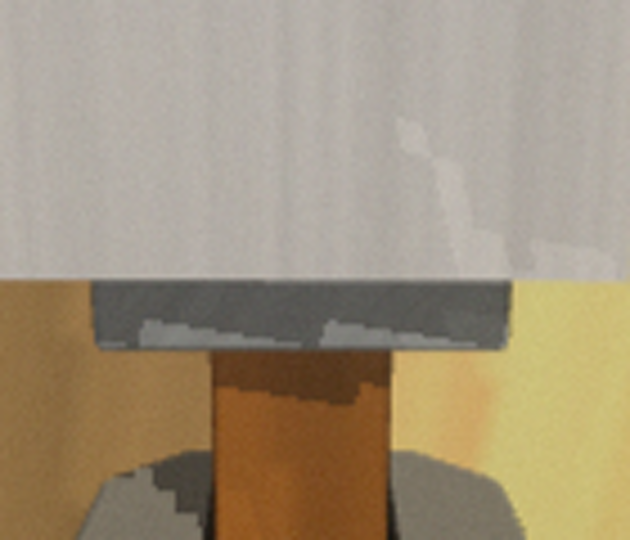

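The barrel edge now hides the collar's front, so it is home or very close. I'll build force in small steps.

Emit:
{"op": "arm_command", "data": {"series": "0 0 0 0 -0.01 0.4 10;0 0 0 0 0 0 10;0 0 0 0 0 0 10"}}

```text
clock: 16.43
tool_pos: [0.5916, 0.0363, 0.0525]
tcp_rot: [[0.986, 0.006, -0.166], [0.167, -0.034, 0.985], [-0.0, -0.999, -0.034]]
ft_force: [3.4, -16.3, -2.8]
gripper_width: 0.191
```

Emit:
{"op": "arm_command", "data": {"series": "0 0 0 0 0 0.3 10;0 0 0 0 0 0 10;0 0 0 0 0 0 10"}}

```text
clock: 16.68
tool_pos: [0.5917, 0.0363, 0.0525]
tcp_rot: [[0.986, 0.006, -0.166], [0.167, -0.034, 0.985], [-0.0, -0.999, -0.035]]
ft_force: [3.8, -18.4, -3.4]
gripper_width: 0.191
```

Emit:
{"op": "arm_command", "data": {"series": "0 0 0 0 0 0.2 10;0 0 0 0 0 0 10;0 0 0 0 0 0 10;0 0 0 0 0 0 10;0 0 0 0 0 0 10"}}

```text
clock: 17.1
tool_pos: [0.5917, 0.0363, 0.0526]
tcp_rot: [[0.986, 0.006, -0.166], [0.166, -0.035, 0.985], [-0.0, -0.999, -0.035]]
ft_force: [3.4, -19.7, -3.0]
gripper_width: 0.193
```

Run:
```python
from h import *
o=readout.get_obs();print(o["tool_pos"],o["ft_force"],-o["tcp_rot"][:,2]@o["ft_force"],o["wrist_torque"])
```

```text
[0.59165496 0.03629882 0.05256356] [  3.43345711 -19.69949417  -2.97285014] 19.879155759067483 [-3.40414252 -0.65713529 -0.02352748]
```

Seated at 19.9 N with the tool no longer advancing. I'll relax slightly, release and retreat upwards.

Emit:
{"op": "arm_command", "data": {"series": "0 0 0 0 0 -0.8 10;0 0 0 0 0 0 64;0 0 0 0 0 0 64;0 0 0 0 0 0 64;0 0 0 0 0 0 64;0 0 0 0 0 0 64;0 0 0 0 0 0 64;0 0 0 0 0 0 64;0 0 0 0 0 0 64;0 0 0 0 0 0 64"}}

```text
clock: 17.93
tool_pos: [0.5915, 0.0377, 0.0526]
tcp_rot: [[0.986, 0.005, -0.167], [0.167, -0.031, 0.985], [0.0, -1.0, -0.031]]
ft_force: [-0.4, 0.4, -0.1]
gripper_width: 0.684
```

Emit:
{"op": "arm_command", "data": {"series": "0 0 0 0 -10 0 64;0 0 0 0 -25 0 64;0 0 0 0 -30 -5 64;0 0 0 0 -30 -20 64;0 0 0 0 -30 -20 64;0 0 0 0 -20 -20 64;0 0 0 0 0 0 64;0 0 0 0 0 0 64"}}

```text
clock: 18.6
tool_pos: [0.602, -0.0225, 0.2013]
tcp_rot: [[0.986, 0.008, -0.166], [0.166, -0.031, 0.986], [0.002, -0.999, -0.032]]
ft_force: [-0.1, 0.1, -0.5]
gripper_width: 0.685
```

Run:
```python
from h import *
o=readout.get_obs();c=viewer.calibration("wrist");im=viewer.read_camera("wrist")
print(o["clock"],o["tool_pos"],o["ft_force"],o["gripper_width"])
np.savez("w7.npz",**c)
p=[.584,.0803,1.7388]
print("pred",((proj(c,np.r_[T(p,np.array([(0,28,98),(0,-28,98),(-10,19,89),(-10,-19,89),(-80,9,79),(-80,-9,79)])/1000)])-[150,80]+.5)*3-.5).round(1).tolist())
cv2.imwrite("pics/w7.png",cv2.resize(im[80:280,150:410,::-1],None,fx=3,fy=3,interpolation=cv2.INTER_CUBIC))
```

```text
18.6 [ 0.60200024 -0.02250676  0.20127468] [-0.14503722  0.14968636 -0.52993666] 0.6852973033451739
pred [[290.9, -8.9], [514.6, -8.8], [330.5, 35.5], [475.5, 35.5], [372.9, 291.7], [434.3, 291.7]]
```

View pics/w7.png

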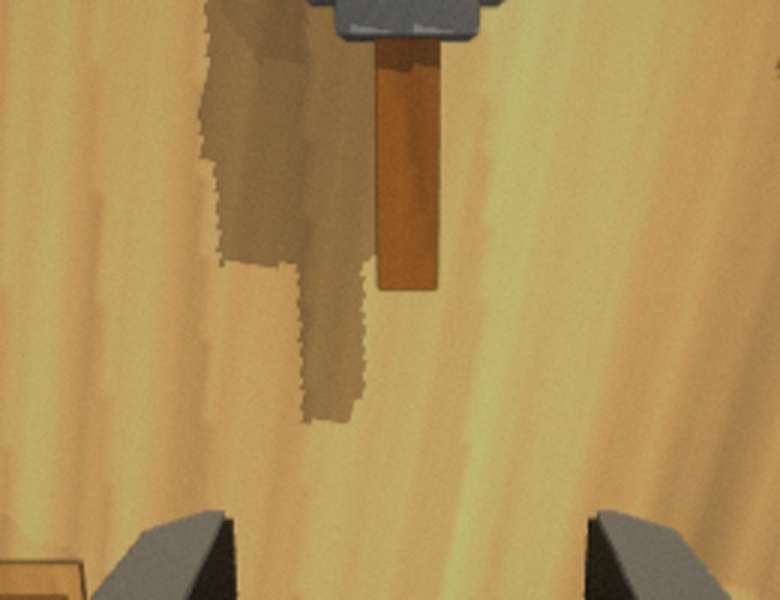

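The wrist view matches the seated prediction: handle end at v 290 (predicted 291.7), collar back edge at about 37 (predicted 35.5), straight and clear of the fingers. Handing in.

```bash
python3 -c "
from cell import order,readout
print(order.close_job());print(readout.get_obs()['clock'])"
```

```text
the job is handed in; nothing more can be done
None
the job is handed in; nothing more can be done
```

The ram is refitted in the extruder, and I handed the job in at about 18.7 s on the robot's clock. The hand-in gives no verdict, so what follows comes from my own readings.

- **First push:** I took the ram from its cradle by the shaft, about 42 mm ahead of the collar. I pushed it about 83 to 85 mm into the bore and let go. The ram had slipped about 2 mm back relative to the hand by then.
- **Pressing home:** I took the handle, lifted out the roughly 2° droop, and pressed until the tool stopped advancing. The measured push was 19.9 N, and the highest reading I saw was about 20 N. Then I released the ram and backed away.

**Last checks:** After the release, the wrist picture put the collar and handle end within about 0.5 mm of the fully home position, in line with the bore. The wrist force read about zero. I kept the arm clear of the cup, jar, kidney, sponge and pink look-alike, but did not photograph them again at the end.

**Disagreement:** The camera fits of the extruder differed by about 1.6 mm sideways and 0.6° in yaw. I settled the sideways part by comparing the gripped tip with the mouth in the images, and kept the wrist camera's yaw. The ram then went in with no noticeable side force.

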